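Unlatch the contact case and fetch the blue-capped vial

TASK

Swing the red latch lever off the lid of the grey contact case, then open the lid by its orange bar so that it stays standing open, lever still clear. Take the blue-capped vial out and set it down gently, upright, on the white job tray beside the black connector. Leave the connector, the other two vials and everything else on the bench where they are.

Things in the scene. Friction and masses are not known exactly. Their poses are not given: they have to be found in the camera images.
- case: Grey case fixed to the bench, 150 (x) by 260 (y) by 70 mm high, walls and floor 5 mm, lid on top; two thin partitions make three bays along y, each 80 mm wide (y) and 140 mm long (x), one vial in each. Origin: centre of the underside. Its -x side is the front (latch, lid bar), +x the hinge side; turned by up to 0.25 rad, left or right on the bench
- latch (a joint): Red latch lever, turning about a vertical pin in front of the case. 0: it points along the case's +x, over the lid, which it blocks; the value (rad) grows as it swings towards the case's +y side (anticlockwise from above), stop at 1.9; clear of the lid from about 1.45. Starts between 0 and 0.4, stays where it is left; about 1 N at the grip moves it
- latch_grip (a point): Point on the axis of the lever's upright round red grip (15 mm in diameter; it rises 34 mm from the top of the 8 mm thick lever): 14 mm below the grip's top, 30 mm above the lid's top, 106.5 mm above the bench; 62 mm from the pivot
- latch_pivot (a point): Pin of the latch lever, at the height of the lever's underside (78.5 mm above the bench, 2 mm above the lid); the axis is vertical; the grip is 62 mm from it
- lid (a joint): Lid angle (rad): 0 shut, grows as the lid opens upward about its far (+x) edge, 1.57 upright, stop at 1.8. The stiff hinge leaves it standing at any angle; about 2 N at the bar moves it. It cannot open while the latch lever lies over it
- lid_handle (a point): Middle of the orange lid bar: a round bar 10 mm thick and 90 mm long, parallel to the case's y axis, 42 mm out in front of the lid's front edge, in the plane of the lid (73.5 mm above the bench when shut), joined to the lid by an arm at each end; the gap between bar and lid edge is open, 37 mm
- lid_hinge (a point): Middle of the lid's hinge line (along the case's y axis), on the top of the case's +x wall, 70.5 mm above the bench; the lid bar is 192 mm from this line
- vial_blue: Closed vial with a blue cap, a cylinder 30 mm in diameter and 58 mm high (white body, cap the top 17 mm), about 40 g, standing upright in one bay of the case (any of the three), near the bay's middle (up to 25 mm towards the front). Origin: centre of its underside
- vial_green: The same vial with a green cap, in another bay; stays there upright. Origin: centre of its underside
- vial_yellow: The same vial with a yellow cap, in another bay; stays there upright. Origin: centre of its underside
- tray: White job tray fixed to the bench, 120 (x) by 180 (y) mm, rim 12 mm high, walls and floor 4 mm thick. Origin: centre of its underside. The connector stands in its +y half, the -y half is free
- connector: Black round connector, 30 mm in diameter, 38 mm high, standing on the tray near (0, +48 mm) of it; must not be shifted. Origin: centre of its underside
- crimper: Orange-handled crimping tool lying on the right of the bench, about 180 mm long, 22 mm high; bystander
- turret_crimper: Blue crimping tool lying at the back, about 150 mm long, 30 mm high; bystander
- clear_box: Clear box with a blue reel, 50 by 50 by 30 mm, at the back; bystander
- tape_roll: Roll of brown tape lying flat, 90 mm in diameter, 24 mm high, on the left; bystander
Things that resemble listed ones, but are neither listed nor needed, are in the scene too. There is more than one size of the tray; the job needs the largest.

How it is judged (in metres and radians):
On the way, in this order (a step that is already met when the one before it is completed fails the run):
1. the latch lever is swung clear (beyond 1.25 rad) with the lid still shut (value of joint latch above 1.25 rad and value of joint lid below 0.1 rad), for 0.1 s.
2. the lid is opened beyond 1.3 rad (value of joint lid above 1.3 rad), for 0.2 s.
3. the blue-capped vial is lifted out of the case (z of vial_blue in the frame of case above 0.06 m), for 0.1 s.
At the end, for the whole second after the job is handed in: Latch lever clear (beyond 1.25 rad), lid standing open (beyond 1.2 rad); blue-capped vial at rest on the tray floor within its rim, upright within 0.12 rad; connector upright on the tray (0.12 rad); green and yellow vials upright in the case (0.15 rad) (value of joint latch above 1.25 rad and value of joint lid above 1.2 rad and x of vial_blue in the frame of tray between -0.045 and 0.045 m and y of vial_blue in the frame of tray between -0.075 and 0.075 m and z of vial_blue in the frame of tray below 0.009 m and angle between each of vial_blue, connector's own z axis and vertical below 0.12 rad and linear speed of vial_blue below 0.02 m/s and x of connector in the frame of tray between -0.045 and 0.045 m and y of connector in the frame of tray between -0.075 and 0.075 m and x of vial_green in the frame of case between -0.075 and 0.075 m and y of vial_green in the frame of case between -0.13 and 0.13 m and z of each of vial_green, vial_yellow in the frame of case below 0.012 m and angle between each of vial_green, vial_yellow's own z axis and vertical below 0.15 rad and x of vial_yellow in the frame of case between -0.075 and 0.075 m and y of vial_yellow in the frame of case between -0.13 and 0.13 m); the robot touches nothing.
It fails at once if the lid forced up (beyond 0.2 rad) past a latch lever that is not clear (below 1.1 rad) (value of joint lid above 0.2 rad and value of joint latch below 1.1 rad).
It fails at once if the connector moved more than 12 mm or tipped beyond 0.4 rad (distance of connector from where it was at the start of the episode above 0.012 m or angle between connector's own z axis and vertical above 0.4 rad).
It fails at once if the green or yellow vial tipped beyond 0.5 rad or moved more than 30 mm (angle between any of vial_green, vial_yellow's own z axis and vertical above 0.5 rad or distance of any of vial_green, vial_yellow from where it was at the start of the episode above 0.03 m).
It fails at once if the blue-capped vial dropped or thrown (faster than 0.5 m/s with the fingers off it) (linear speed of vial_blue above 0.5 m/s and contact force between the fingers and vial_blue below 0.05 N).
It fails at once if another thing on the bench (crimpers, clear box, tape roll) moved more than 25 mm (distance of any of crimper, turret_crimper, clear_box, tape_roll from where it was at the start of the episode above 0.025 m).
It also fails if it takes over 67 s, if anything falls off the work surface, if the arm or the gripper's body presses on something with over 40 N, if the wrist force passes 120 N, or if a joint passes its speed limit or range.

ROBOT

A 6-joint arm with a two-finger parallel gripper is mounted at the origin on the work surface. World frame = base frame: x ahead of the robot, y to its left, z up, the work surface at z = 0. Lengths are in mm, angles in rad, forces in N, time in s.
With the tool pointing down it reaches from about 400 to 925 mm from the base axis. Payload 12.5 kg.
Tool frame: the origin (TCP) lies midway between the tips of the shut fingers; the grasp point (between the pads) lies 19 mm behind it; z points along the fingers, y is the line along which they close (so a half turn about z gives the same grasp; the last joint's range is limited). The gripper opens to 95 mm and grips with 3 to 60 N. Pads are 20 mm wide; open, the fingers measure 119 mm over their backs; the gripper's body (75 mm by 180 mm) begins 59 mm behind the grasp point.
Start: joints at [-1.399, 0.491, 1.559, -0, 1.092, -0.106], TCP at [171.423, -601.05, 214.661] pointing down, gripper open.
Joint ranges: [-3.1, 3.1], [-0.84, 2.19], [0.05, 2.79], [-1.13, 4.28], [0.06, 2.93], [-2.69, 2.69]. Speed limits (rad/s): [2.22, 2.22, 2.79, 3.14, 3.14, 3.14].

INTERFACE

Orientations are given as [roll, pitch, yaw] about the fixed x, y, z axes, in that order (R = Rz(yaw) Ry(pitch) Rx(roll)).
In Python, from cell import * gives the robot as it stands. The module is installed in compiled form; this text tells all that it offers.
- The arm moves only by the tool arm_command, never from a script. Its arguments are lists of equal length, an entry for each row: "delta_pos": the shift along the world's x, y, z in units of 250 mm (1.0 is 250 mm), a list of three; "delta_rot": the turn, a rotation vector about the world's x, y, z in units of 90 degrees (1.0 is 90 degrees), a list of three; "claw": the closure, from 0 (fully open) to 1 (shut). In form: {"delta_pos": [[tx, ty, tz], ...], "delta_rot": [[wx, wy, wz], ...], "claw": [claw, ...]}. A call has exactly 5 rows; each row is the pose to reach, as a shift and turn from the pose commanded when the call began; what a row does not reach only later rows make up. A row lasts 1/12 s, in which the tool goes at most 41.7 mm and 7.16 degrees, less where a joint would pass 70% of its speed; a pose out of reach is approached as far as the arm can. A call with a number of a shift or a turn outside -1 to 1 is refused whole. A call with a gripper value outside its range is refused whole. The fingers move at their own pace and stop on an object; the grip force is fixed at half the most. Time passes only in rows, so rows that repeat a pose let the fingers close, or fill a call up. It gives the time, the measured TCP pose, the force, the opening and the grip force at its end, in the units of the state.
- state(): the state, without advancing time (a new reading comes with each control period).
- read_camera(name): name is "side" or "top" or "wrist"; returns the picture (480x640x3 uint8, red, green, blue); there is no depth.
- calibration(name): a dict with "camera_matrix" (3x3 intrinsics, pixels), "T" (4x4, takes a point from camera to world coordinates). Camera axes: x right, y down, z forward; pixel columns grow to the right and rows downward; lengths in mm; the calibration is good to about 2 mm. The wrist camera is an equidistant fisheye: a pixel r from the principal point sees the ray r / f radians off the axis. A picture is of the moment at which its call begins: read the wrist's pose just before it. calibration takes no time and is no camera call; for the wrist camera it gives the pose at the moment of the call.
- job_done(): hands the job in; it is judged then, once.
The state is a dict: "t": time; "joints": joint angles; "qvel": joint speeds; "tau": joint torques, N m; "eef_pos": TCP position; "tcp_rot": TCP orientation; "ft_force": force on the tool from outside, world axes, zero at the start; "moment": the same for the moment, N m; "opening": opening from 0.0 (shut) to 1.0 (fully open); "grip_force": force on a finger pad.
Only numpy, scipy, OpenCV 4.12 (cv2) and the standard library are available. Lean on these libraries where they do the work, as an engineer would, in place of code of your own. Each camera call takes 0.05 s, during which the arm holds its last target. There are 200 camera calls.

## Working session

There is one attempt and no reset: what is moved stays moved. The work goes in short steps, Python scripts to look and compute and a tool call to move; the robot and the scene stay as the last step left them, time stands still between calls to the robot, and variables do not carry over. Pictures are saved under pics/ and viewed, at most 13 in all, crops included, and the job is handed in when it is done.

Besides the shell and the picture viewer there is one more tool, called by a JSON object that holds its "api" and its "payload", one argument or row to a line. arm_command: Moves the arm, as the interface text tells. Shifts and turns lie within -1 to 1; 1 stands for 250 mm of shift or 90 degrees of turn. Its arguments: {"type":"object","properties":{"delta_pos":{"type":"array"},"delta_rot":{"type":"array"},"claw":{"type":"array"}},"required":["delta_pos","delta_rot","claw"]}

```bash
mkdir -p pics; python3 - <<'E'
from cell import *
import cv2
for n in ("top","side"):
    im=read_camera(n); cv2.imwrite(f"pics/{n}0.png",im[:,:,::-1]); c=calibration(n); print(n,c["camera_matrix"].round(1).tolist(),c["T"].round(3).tolist())
s=state(); print(s["t"],s["eef_pos"],s["tcp_rot"],s["opening"])
E
```

```text
top [[522.4, 0.0, 321.2], [0.0, 522.4, 241.5], [0.0, 0.0, 1.0]] [[-0.022, -0.997, 0.078, 448.478], [-1.0, 0.023, 0.007, -15.095], [-0.009, -0.078, -0.997, 1692.028], [0.0, 0.0, 0.0, 1.0]]
side [[435.5, 0.0, 323.2], [0.0, 435.5, 242.1], [0.0, 0.0, 1.0]] [[0.996, -0.044, 0.073, 490.44], [-0.084, -0.639, 0.764, -821.372], [0.013, -0.768, -0.641, 776.345], [0.0, 0.0, 0.0, 1.0]]
0.1 [ 171.37105385 -600.82720718  214.13129795] [-3.14060975e+00 -7.36809194e-05  2.77785384e-01] 1.0021061562292994
```

View pics/top0.png

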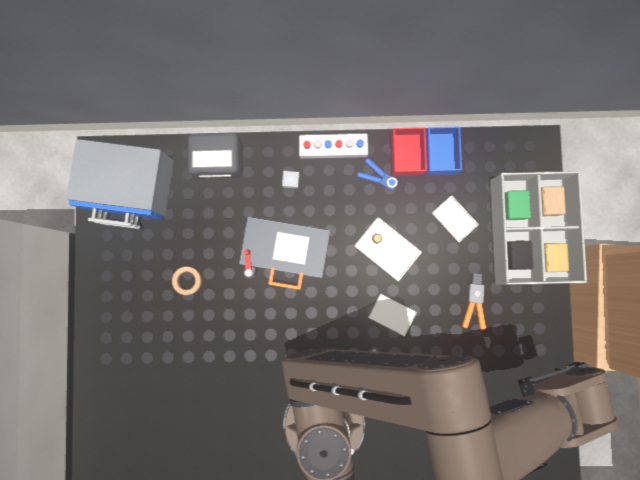

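View pics/side0.png

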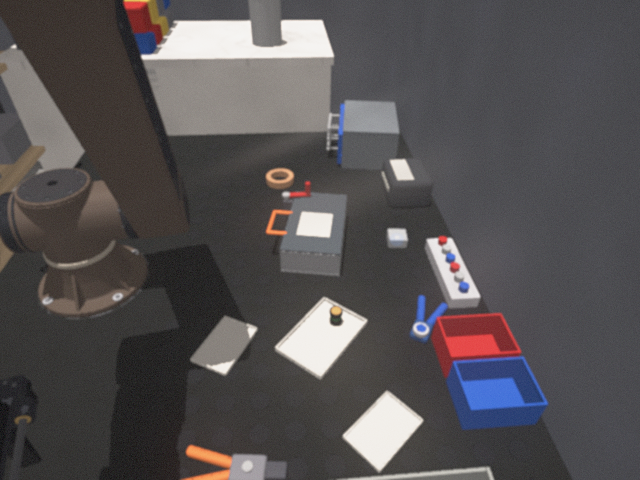

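The top view shows the case near (285,248), the lever pivot (249,272) with the grip (247,252), the orange bar (286,285), the largest tray (388,249) and the connector (377,238). The side view agrees: grip (308,187), bar (270,222), tray (322,337).

```bash
cat > h.py <<'E'
from cell import *
import cv2, numpy as np
def ray(n,uv,C=None):
    C=C or calibration(n); K=C["camera_matrix"]; T=C["T"]; uv=np.atleast_2d(uv).astype(float)
    x=(uv-[K[0,2],K[1,2]])/[K[0,0],K[1,1]]
    if n=="wrist":
        r=np.linalg.norm(x,axis=1,keepdims=True); d=np.c_[x/np.maximum(r,1e-9)*np.sin(r),np.cos(r)]
    else: d=np.c_[x,np.ones(len(x))]
    return T[:3,3],d@T[:3,:3].T
def plane(n,uv,z,C=None):
    o,d=ray(n,uv,C); return (o+d*((z-o[2])/d[:,2])[:,None])[:,:2]
def tri(a,b):
    A=np.zeros((3,3));B=np.zeros(3)
    for n,uv in (a,b):
        o,d=ray(n,uv); d=d[0]/np.linalg.norm(d[0]); P=np.eye(3)-np.outer(d,d); A+=P;B+=P@o
    return np.linalg.solve(A,B)
def blob(mask,box):
    m=np.zeros_like(mask,np.uint8); x0,y0,x1,y1=box; m[y0:y1,x0:x1]=mask[y0:y1,x0:x1]
    n,l,s,c=cv2.connectedComponentsWithStats(m); i=1+np.argmax(s[1:,4]); return (l==i)
def px(m): return np.argwhere(m)[:,::-1].astype(float)
E
python3 - <<'E'
from h import *
np.set_printoptions(precision=1,suppress=True)
t=cv2.imread("pics/top0.png")[:,:,::-1].astype(int); s=cv2.imread("pics/side0.png")[:,:,::-1].astype(int)
red=lambda i:(i[:,:,0]>100)&(i[:,:,1]<70)&(i[:,:,2]<80)
org=lambda i:(i[:,:,0]>130)&(i[:,:,2]<80)&(i[:,:,0]-i[:,:,2]>80)&(i[:,:,1]>60)
rt=px(blob(red(t),(235,240,262,282))); rs=px(blob(red(s),(285,170,320,205)))
print("red top",rt.min(0),rt.max(0),"side",rs.min(0),rs.max(0))
for v in sorted(set(rs[:,1])): q=rs[rs[:,1]==v,0]; print(int(v),q.min(),q.max(),end="; ")
print()
for v in sorted(set(rt[:,1])): q=rt[rt[:,1]==v,0]; print(int(v),q.min(),q.max(),t[int(v),int(q.mean())],end="; ")
print()
ot=px(blob(org(t),(262,262,312,296))); P=plane("top",ot,73.5)
r=cv2.minAreaRect(P.astype(np.float32)); print("bar box",r,cv2.boxPoints(r))
# lid
g=t.max(2); hsv=cv2.cvtColor(t.astype(np.uint8),cv2.COLOR_RGB2HSV)
for th in(62,75):
  m=blob((g>th)&~red(t)&~org(t),(236,212,336,280)); q=plane("top",px(m),76.5); r=cv2.minAreaRect(q.astype(np.float32)); print("lid",th,m.sum(),r,cv2.boxPoints(r))
m=blob(t.min(2)>140,(345,205,428,290)); m=cv2.morphologyEx(m.astype(np.uint8),cv2.MORPH_CLOSE,np.ones((9,9)));q=plane("top",px(m),12);r=cv2.minAreaRect(q.astype(np.float32)); print("tray",r,cv2.boxPoints(r))
k=px(blob(org(t)|((t[:,:,0]-t[:,:,2]>50)),(365,228,390,250))); print("conn",k.mean(0),plane("top",[k.mean(0)],38))
def up(i,b,n): x0,y0,x1,y1=b; return cv2.resize(i[y0:y1,x0:x1].astype(np.uint8)[:,:,::-1],(400,400),interpolation=cv2.INTER_CUBIC)
cv2.imwrite("pics/c0.png",np.hstack([up(t,(232,210,312,300),0),up(s,(255,165,345,265),0)]))
E
```

```text
Traceback (most recent call last):
  File "h.py", line 19, in blob
    n,l,s,c=cv2.connectedComponentsWithStats(m); i=1+np.argmax(s[1:,4]); return (l==i)
                                                     ~~~~~~~~~^^^^^^^^^
ValueError: attempt to get argmax of an empty sequence
```

```bash

python3 - <<'E'
from h import *
np.set_printoptions(precision=1,suppress=True)
t=cv2.imread("pics/top0.png")[:,:,::-1].astype(int); s=cv2.imread("pics/side0.png")[:,:,::-1].astype(int)
red=lambda i:(i[:,:,0]>60)&(i[:,:,1]<.45*i[:,:,0])&(i[:,:,2]<.55*i[:,:,0])
org=lambda i:(i[:,:,0]>110)&(i[:,:,2]<.5*i[:,:,0])&(i[:,:,1]>.42*i[:,:,0])
rt=px(blob(red(t),(235,240,262,282))); rs=px(blob(red(s),(275,170,325,205)))
print("red top",rt.min(0),rt.max(0),"side",rs.min(0),rs.max(0))
for v in sorted(set(rs[:,1])): q=rs[rs[:,1]==v,0]; print(int(v),q.min(),q.max(),end="; ")
print()
for v in sorted(set(rt[:,1])): q=rt[rt[:,1]==v,0]; print(int(v),q.min(),q.max(),t[int(v),int(q.mean())],end="; ")
print()
ot=px(blob(org(t),(262,262,312,296))); P=plane("top",ot,73.5)
r=cv2.minAreaRect(P.astype(np.float32)); print("bar box",r,cv2.boxPoints(r))
g=t.max(2)
for th in(62,75):
  m=blob((g>th)&~red(t)&~org(t),(236,212,336,280)); q=plane("top",px(m),76.5); r=cv2.minAreaRect(q.astype(np.float32)); print("lid",th,m.sum(),r,cv2.boxPoints(r))
m=blob(t.min(2)>140,(345,205,428,290)); m=cv2.morphologyEx(m.astype(np.uint8),cv2.MORPH_CLOSE,np.ones((9,9)));q=plane("top",px(m),12);r=cv2.minAreaRect(q.astype(np.float32)); print("tray",r,cv2.boxPoints(r))
k=px(blob((t[:,:,0]-t[:,:,2]>50),(365,228,390,250))); print("conn",k.mean(0),plane("top",[k.mean(0)],38))
def up(i,b): x0,y0,x1,y1=b; return cv2.resize(i[y0:y1,x0:x1].astype(np.uint8)[:,:,::-1],(400,400),interpolation=cv2.INTER_CUBIC)
cv2.imwrite("pics/c0.png",np.hstack([up(t,(232,210,332,310)),up(s,(255,165,355,265))]))
E
```

```text
red top [246. 253.] [248. 256.] side [291. 192.] [306. 196.]
192 292.0 305.0; 193 291.0 305.0; 194 291.0 306.0; 195 291.0 305.0; 196 291.0 298.0; 
253 247.0 247.0 [229 101  97]; 254 246.0 248.0 [197  87  83]; 255 246.0 247.0 [244 109 104]; 256 246.0 247.0 [253 113 109]; 
bar box ((461.50103759765625, 110.02032470703125), (100.4638900756836, 47.47323226928711), 78.62140655517578) [[428.3  65.5]
 [474.9  56.1]
 [494.7 154.6]
 [448.1 163.9]]
lid 62 6663 ((566.0816650390625, 107.89249420166016), (308.8415222167969, 208.51939392089844), 88.6591567993164) [[458.2 -44. ]
 [666.7 -48.9]
 [673.9 259.8]
 [465.5 264.7]]
lid 75 6663 ((566.0816650390625, 107.89249420166016), (308.8415222167969, 208.51939392089844), 88.6591567993164) [[458.2 -44. ]
 [666.7 -48.9]
 [673.9 259.8]
 [465.5 264.7]]
tray ((552.761962890625, -216.88267517089844), (185.7538604736328, 125.90299224853516), 49.61648941040039) [[ 444.6 -246.8]
 [ 540.5 -328.4]
 [ 660.9 -186.9]
 [ 565.  -105.3]]
conn [377. 238.] [[ 585.6 -181. ]]
```

View pics/c0.png

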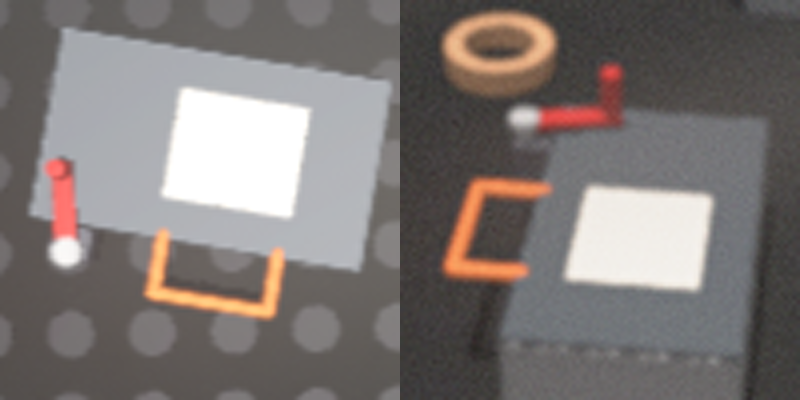

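The crop (4x) shows the lid corners at full-image (247.8,217), (329.5,230.5), (322,277.5), (240,263.3), grip top (246.2,252), pivot (248.5,272.5), bar middle (284.8,286); side grip top ≈ (407.7→ 255+210/4=307.6, 183).

```bash

python3 - <<'E'
from h import *
np.set_printoptions(precision=1,suppress=True)
C=plane("top",np.array([(247.8,217),(329.5,230.5),(322,277.5),(240,263.3)])-.4,76.5); print("lid",C,"ctr",C.mean(0),"sides",[np.linalg.norm(C[i]-C[i-1]) for i in range(4)])
d=C[0]-C[1]+C[3]-C[2]; print("yaw of case",np.arctan2(-d[0],d[1])); e=C[0]-C[3]+C[1]-C[2]; print(np.arctan2(e[1],e[0]))
g=plane("top",[(245.8,251.6)],120.5)[0]; p=plane("top",[(248.1,272.1)],88)[0]; print("grip",g,"pivot",p,np.linalg.norm(g-p),"lever dir",np.arctan2(*(g-p)[::-1]))
print("tri grip top",tri(("top",(245.8,251.6)),("side",(307.6,183))))
b=plane("top",[(284.4,285.6)],73.5)[0]; print("bar",b, tri(("top",(284.4,285.6)),("side",(268.5-.4+.5,222.5))))
y=-0.169
for yaw in(np.arctan2(-d[0],d[1]),):
  R=np.array([[np.cos(yaw),-np.sin(yaw)],[np.sin(yaw),np.cos(yaw)]]); 
  for n,q in(("grip",g),("piv",p),("bar",b)): print(n,(q-C.mean(0))@R)
E
```

```text
lid [[658.6 224.4]
 [610.5 -29.2]
 [465.4  -2.7]
 [514.9 250.2]] ctr [562.3 110.7] sides [np.float64(146.06693393757809), np.float64(258.1456259615323), np.float64(147.5419280577529), np.float64(257.66022844839915)]
yaw of case -0.19052519985512115
-0.1791871979408177
grip [546.7 223.9] pivot [485.6 222.4] 61.16906247917759 lever dir 0.023487456572344273
tri grip top [545.  224.1 119.4]
bar [441.8 112.8] [437.  112.8  70.3]
grip [-36.8 108.2]
piv [-96.5  95.2]
bar [-118.8  -20.7]
```

Consistent: lid 258x147, bar 117 mm in front of centre, lever radius 61 mm, grip top z≈120; case yaw ≈ -0.187, latch ≈ 0.21. Moving above the grip.

{"api": "arm_command", "payload": {
  "delta_pos": [
    [0.56,0.56,0.08],
    [0.56,0.56,0.08],
    [0.56,0.56,0.08],
    [0.56,0.56,0.08],
    [0.56,0.56,0.08]
  ],
  "delta_rot": [
    [0,0,0],
    [0,0,0],
    [0,0,0],
    [0,0,0],
    [0,0,0]
  ],
  "claw": [0.6,0.6,0.6,0.6,0.6]
}}

```text
t: 0.52
eef_pos: [312.9, -458.8, 234.8]
tcp_rot: [-3.141, -0.0, 0.278]
ft_force: [0.2, -0.3, 0.9]
opening: 0.705
grip_force: 0.0
```

{"api": "arm_command", "payload": {
  "delta_pos": [
    [0.44,0.64,0],
    [0.44,0.64,0],
    [0.44,0.64,0],
    [0.44,0.64,0],
    [0.44,0.64,0]
  ],
  "delta_rot": [
    [0,0,0],
    [0,0,0],
    [0,0,0],
    [0,0,0],
    [0,0,0]
  ],
  "claw": [0.6,0.6,0.6,0.6,0.6]
}}

```text
t: 0.93
eef_pos: [422.6, -298.1, 234.6]
tcp_rot: [-3.141, -0.0, 0.279]
ft_force: [0.1, -0.9, -0.1]
opening: 0.411
grip_force: 0.0
```

{"api": "arm_command", "payload": {
  "delta_pos": [
    [0.24,0.74,0],
    [0.24,0.74,0],
    [0.24,0.74,0],
    [0.24,0.74,0],
    [0.24,0.74,0]
  ],
  "delta_rot": [
    [0,0,0],
    [0,0,0],
    [0,0,0],
    [0,0,0],
    [0,0,0]
  ],
  "claw": [0.6,0.6,0.6,0.6,0.6]
}}

```text
t: 1.35
eef_pos: [481.7, -113.0, 234.6]
tcp_rot: [-3.141, 0.0, 0.279]
ft_force: [0.3, -0.0, -0.1]
opening: 0.4
grip_force: 0.0
```

{"api": "arm_command", "payload": {
  "delta_pos": [
    [0.16,0.76,0],
    [0.16,0.76,0],
    [0.16,0.76,0],
    [0.16,0.76,0],
    [0.16,0.76,0]
  ],
  "delta_rot": [
    [0,0,-0.164],
    [0,0,-0.164],
    [0,0,-0.164],
    [0,0,-0.164],
    [0,0,-0.164]
  ],
  "claw": [0.6,0.6,0.6,0.6,0.6]
}}

```text
t: 1.77
eef_pos: [521.3, 76.3, 234.6]
tcp_rot: [3.142, 0.0, 0.02]
ft_force: [0.5, 0.0, 0.7]
opening: 0.397
grip_force: 0.0
```

{"api": "arm_command", "payload": {
  "delta_pos": [
    [0.1,0.59,0],
    [0.1,0.59,0],
    [0.1,0.59,0],
    [0.1,0.59,0],
    [0.1,0.59,0]
  ],
  "delta_rot": [
    [0,0,0],
    [0,0,0],
    [0,0,0],
    [0,0,0],
    [0,0,0]
  ],
  "claw": [0.6,0.6,0.6,0.6,0.6]
}}

```text
t: 2.18
eef_pos: [546.4, 225.7, 234.0]
tcp_rot: [-3.141, 0.0, 0.024]
ft_force: [-0.3, -0.4, -0.7]
opening: 0.4
grip_force: 0.0
```

```bash
python3 - <<'E'
from h import *
C=calibration("wrist"); i=read_camera("wrist"); cv2.imwrite("pics/w1.png",i[:,:,::-1]); print(C["camera_matrix"].tolist(),C["T"].round(3).tolist(),state()["eef_pos"])
np.savez("w1",K=C["camera_matrix"],T=C["T"])
E
```

```text
[[371.64829954431775, 0.0, 318.638237077732], [0.0, 371.64829954431775, 229.81854403860785], [0.0, 0.0, 1.0]] [[0.022, -0.962, -0.273, 623.054], [-1.0, -0.022, -0.006, 226.524], [-0.0, 0.273, -0.962, 403.871], [0.0, 0.0, 0.0, 1.0]] [546.09650006 223.53957375 233.93282157]
```

View pics/w1.png

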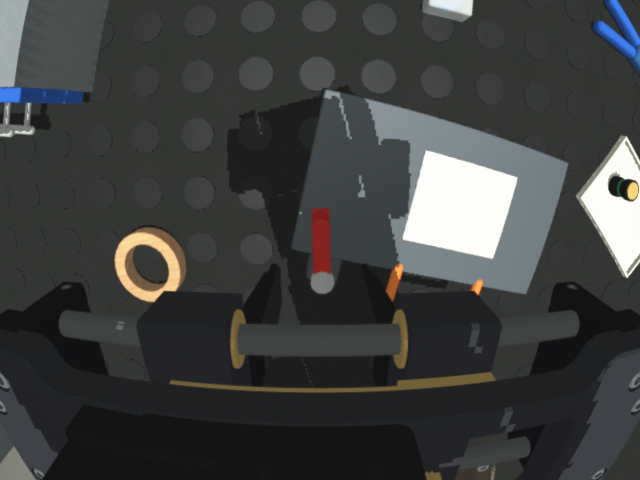

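Wrist view: grip top about (320,216), pivot (322,283), lid corners (326,90), (568,163), (527,294), (292,248).

```bash
python3 - <<'E'
from h import *
np.set_printoptions(precision=1,suppress=True)
d=np.load("w1.npz"); c={"camera_matrix":d["K"],"T":d["T"]}
print(plane("wrist",[(320,216)],120.5,c),plane("wrist",[(322,283)],88,c)); C=plane("wrist",[(326,90),(568,163),(527,294),(292,248)],76.5,c);print(C,C.mean(0))
e=C[0]-C[3]+C[1]-C[2]; print(np.arctan2(e[1],e[0])); d=C[0]-C[1]+C[3]-C[2];print(np.arctan2(-d[0],d[1]))
i=cv2.imread("pics/w1.png").astype(int)
m=px(blob((i[:,:,2]>60)&(i[:,:,1]<.5*i[:,:,2]),(300,190,340,290)))
for v in sorted(set(m[:,1]))[::4]: q=m[m[:,1]==v,0]; print(int(v),q.min(),q.max(),i[int(v),int(q.mean()),2],end="; ")
E
```

```text
[[553.8 224. ]] [[482.1 220.3]]
[[655.8 221. ]
 [607.7 -31.8]
 [461.9  -6. ]
 [511.9 248.9]] [559.3 108. ]
-0.1837244608221598
-0.19092700194035414
208 322.0 327.0 102; 212 312.0 329.0 118; 216 312.0 329.0 118; 220 312.0 329.0 139; 224 312.0 329.0 135; 228 312.0 329.0 133; 232 312.0 329.0 132; 236 312.0 329.0 130; 240 312.0 329.0 133; 244 313.0 329.0 133; 248 313.0 329.0 133; 252 313.0 329.0 133; 256 313.0 330.0 133; 260 313.0 330.0 134; 264 313.0 330.0 133; 268 313.0 330.0 131; 272 314.0 330.0 121;
```

{"api": "arm_command", "payload": {
  "delta_pos": [
    [0,0,-0.14],
    [0,0,-0.28],
    [0,0,-0.42],
    [0,0,-0.56],
    [0,0,-0.56]
  ],
  "delta_rot": [
    [0,0,0],
    [0,0,0],
    [0,0,0],
    [0,0,0],
    [0,0,0]
  ],
  "claw": [0.6,0.6,0.6,0.6,0.6]
}}

```text
t: 2.65
eef_pos: [543.5, 219.4, 89.1]
tcp_rot: [3.139, 0.009, 0.019]
ft_force: [-0.2, -0.4, -0.6]
opening: 0.402
grip_force: 0.0
```

```bash
python3 - <<'E'
from cell import *
import numpy as np
s=state();print(s["eef_pos"].round(1),s["ft_force"])
p=np.array([484.5,221.5]);a0=.025
for c in range(4):
    b=p+62*np.array([np.cos(a0+c*.4),np.sin(a0+c*.4)])
    print([[*((p+62*np.array([np.cos(a),np.sin(a)])-b)/250).round(3),round(k*.08*2/np.pi,3)] for k in range(1,6) for a in [a0+c*.4+k*.08]])
E
```

```text
[543.5 219.4  89.1] [-0.24469437 -0.3676983  -0.55099434]
[[np.float64(-0.001), np.float64(0.02), 0.051], [np.float64(-0.004), np.float64(0.039), 0.102], [np.float64(-0.009), np.float64(0.059), 0.153], [np.float64(-0.015), np.float64(0.078), 0.204], [np.float64(-0.022), np.float64(0.096), 0.255]]
[[np.float64(-0.009), np.float64(0.018), 0.051], [np.float64(-0.019), np.float64(0.035), 0.102], [np.float64(-0.031), np.float64(0.051), 0.153], [np.float64(-0.044), np.float64(0.066), 0.204], [np.float64(-0.058), np.float64(0.08), 0.255]]
[[np.float64(-0.015), np.float64(0.013), 0.051], [np.float64(-0.031), np.float64(0.024), 0.102], [np.float64(-0.048), np.float64(0.035), 0.153], [np.float64(-0.066), np.float64(0.044), 0.204], [np.float64(-0.084), np.float64(0.051), 0.255]]
[[np.float64(-0.019), np.float64(0.006), 0.051], [np.float64(-0.038), np.float64(0.01), 0.102], [np.float64(-0.058), np.float64(0.013), 0.153], [np.float64(-0.078), np.float64(0.015), 0.204], [np.float64(-0.097), np.float64(0.014), 0.255]]
```

{"api": "arm_command", "payload": {
  "delta_pos": [
    [-0.001,0.02,0.012],
    [-0.004,0.039,0.012],
    [-0.009,0.059,0.012],
    [-0.015,0.078,0.012],
    [-0.022,0.096,0.012]
  ],
  "delta_rot": [
    [0,0,0.051],
    [0,0,0.102],
    [0,0,0.153],
    [0,0,0.204],
    [0,0,0.255]
  ],
  "claw": [0.6,0.6,0.6,0.6,0.6]
}}

```text
t: 3.07
eef_pos: [541.6, 244.9, 99.7]
tcp_rot: [3.141, -0.002, 0.424]
ft_force: [0.8, -0.8, -0.7]
opening: 0.398
grip_force: 0.5
```

{"api": "arm_command", "payload": {
  "delta_pos": [
    [-0.009,0.018,0],
    [-0.019,0.035,0],
    [-0.031,0.051,0],
    [-0.044,0.066,0],
    [-0.058,0.08,0]
  ],
  "delta_rot": [
    [0,0,0.051],
    [0,0,0.102],
    [0,0,0.153],
    [0,0,0.204],
    [0,0,0.255]
  ],
  "claw": [0.6,0.6,0.6,0.6,0.6]
}}

```text
t: 3.48
eef_pos: [527.4, 265.0, 99.9]
tcp_rot: [3.14, -0.002, 0.825]
ft_force: [2.0, 0.0, 0.2]
opening: 0.402
grip_force: 0.7
```

{"api": "arm_command", "payload": {
  "delta_pos": [
    [-0.015,0.013,0],
    [-0.031,0.024,0],
    [-0.048,0.035,0],
    [-0.066,0.044,0],
    [-0.084,0.051,0]
  ],
  "delta_rot": [
    [0,0,0.051],
    [0,0,0.102],
    [0,0,0.153],
    [0,0,0.204],
    [0,0,0.255]
  ],
  "claw": [0.6,0.6,0.6,0.6,0.6]
}}

```text
t: 3.9
eef_pos: [506.4, 277.9, 99.9]
tcp_rot: [3.139, -0.002, 1.225]
ft_force: [0.8, 0.4, 0.7]
opening: 0.399
grip_force: 0.7
```

{"api": "arm_command", "payload": {
  "delta_pos": [
    [-0.019,0.006,0],
    [-0.038,0.01,0],
    [-0.058,0.013,0],
    [-0.078,0.015,0],
    [-0.097,0.014,0]
  ],
  "delta_rot": [
    [0,0,0.051],
    [0,0,0.102],
    [0,0,0.153],
    [0,0,0.204],
    [0,0,0.255]
  ],
  "claw": [0.6,0.6,0.6,0.6,0.6]
}}

```text
t: 4.32
eef_pos: [482.0, 281.5, 99.9]
tcp_rot: [3.139, -0.001, 1.626]
ft_force: [1.7, 0.8, 0.7]
opening: 0.399
grip_force: 0.7
```

```bash
python3 - <<'E'
from h import *
i=read_camera("top"); j=read_camera("side")
cv2.imwrite("pics/v2.png",np.hstack([cv2.resize(i[205:305,225:325,::-1],(400,400)),cv2.resize(j[145:245,255:355,::-1],(400,400))]))
print(state()["eef_pos"].round(1),state()["tcp_rot"].round(3))
E
```

```text
[481.4 281.3  99.5] [ 3.14  -0.     1.623]
```

View pics/v2.png

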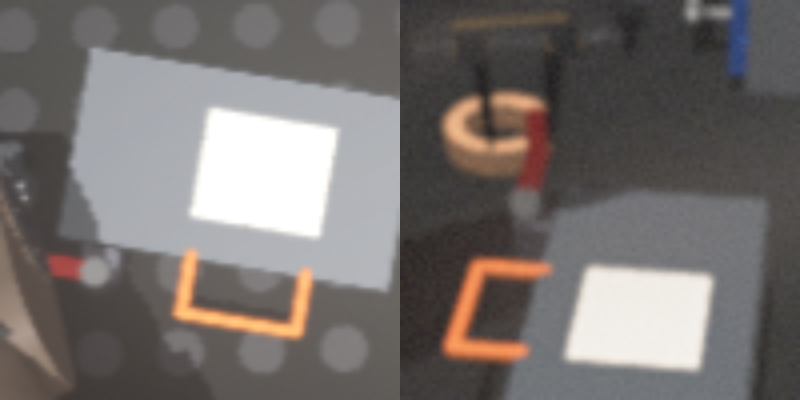

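The lever now points to +y (case angle about 1.6), the lid is still shut. Next: lift off and go above the bar.

{"api": "arm_command", "payload": {
  "delta_pos": [
    [0,0,0.1],
    [0,0,0.22],
    [0,0,0.34],
    [0,0,0.4],
    [0,0,0.4]
  ],
  "delta_rot": [
    [0,0,0],
    [0,0,0],
    [0,0,0],
    [0,0,0],
    [0,0,0]
  ],
  "claw": [0.6,0.6,0.6,0.6,0.62]
}}

```text
t: 4.83
eef_pos: [482.7, 281.8, 202.4]
tcp_rot: [3.135, -0.002, 1.619]
ft_force: [-0.2, -0.7, 0.5]
opening: 0.391
grip_force: 0.0
```

{"api": "arm_command", "payload": {
  "delta_pos": [
    [-0.032,-0.136,0],
    [-0.064,-0.272,0],
    [-0.096,-0.408,0],
    [-0.128,-0.544,0],
    [-0.16,-0.68,0]
  ],
  "delta_rot": [
    [0,0,-0.05],
    [0,0,-0.1],
    [0,0,-0.152],
    [0,0,-0.152],
    [0,0,-0.152]
  ],
  "claw": [0.62,0.62,0.62,0.62,0.62]
}}

```text
t: 5.25
eef_pos: [440.3, 110.0, 197.7]
tcp_rot: [-3.141, 0.0, 1.381]
ft_force: [0.4, 0.7, 0.2]
opening: 0.38
grip_force: 0.0
```

{"api": "arm_command", "payload": {
  "delta_pos": [
    [0,0,-0.15],
    [0,0,-0.25],
    [0,0,-0.3],
    [0,0,-0.32],
    [0,0,-0.32]
  ],
  "delta_rot": [
    [0,0,0],
    [0,0,0],
    [0,0,0],
    [0,0,0],
    [0,0,0]
  ],
  "claw": [0.62,0.62,0.62,0.62,0.62]
}}

```text
t: 5.67
eef_pos: [440.8, 111.3, 116.9]
tcp_rot: [-3.14, 0.001, 1.382]
ft_force: [-0.3, 0.3, -0.1]
opening: 0.377
grip_force: 0.0
```

```bash
python3 - <<'E'
from h import *
s=state();print(s["eef_pos"].round(1),s["tcp_rot"].round(3),s["joints"].round(2))
C=calibration("wrist");np.savez("w2",K=C["camera_matrix"],T=C["T"]);i=read_camera("wrist"); cv2.imwrite("pics/w3.png",i[:,:,::-1])
E
```

```text
[440.8 111.3 116.9] [-3.140e+00  1.000e-03  1.382e+00] [ 0.1   0.4   2.07 -0.    0.67  0.29]
```

View pics/w3.png

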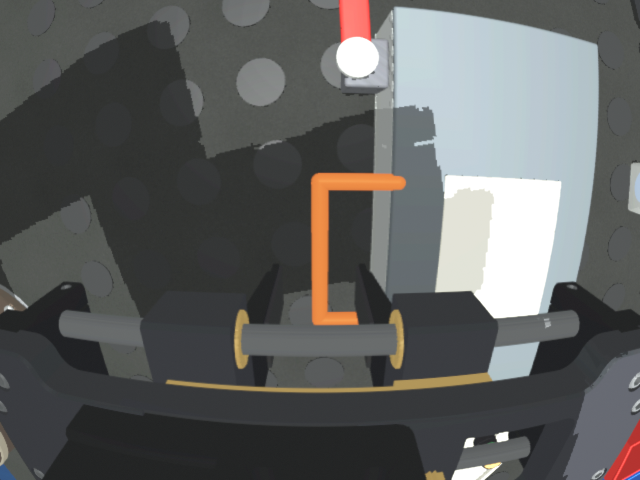

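The bar runs from (319,181) to (321,318), centred between the two fingers (tips near columns 275 and 362); lever clear at top.

```bash
python3 - <<'E'
from h import *
d=np.load("w2.npz"); c={"camera_matrix":d["K"],"T":d["T"]}
P=plane("wrist",[(319,181),(321,319)],73.5,c);print(P,P.mean(0),np.linalg.norm(P[0]-P[1]));e=P[0]-P[1];print(np.arctan2(-e[0],e[1]))
E
```

```text
[[449.08658926 155.30917786]
 [433.33633227  66.67975629]] [441.21146077 110.99446708] 90.01802576390166
-0.17587307557644283
```

{"api": "arm_command", "payload": {
  "delta_pos": [
    [0,0,-0.1],
    [0,0,-0.18],
    [0,0,-0.22],
    [0,0,-0.24],
    [0,0,-0.24]
  ],
  "delta_rot": [
    [0,0,0],
    [0,0,0],
    [0,0,0],
    [0,0,0],
    [0,0,0]
  ],
  "claw": [0.62,0.62,0.62,0.62,0.62]
}}

```text
t: 6.13
eef_pos: [441.3, 111.8, 57.7]
tcp_rot: [-3.141, 0.0, 1.383]
ft_force: [-0.6, 0.4, 0.3]
opening: 0.384
grip_force: 0.0
```

{"api": "arm_command", "payload": {
  "delta_pos": [
    [0,0,0],
    [0,0,0],
    [0,0,0],
    [0,0,0],
    [0,0,0]
  ],
  "delta_rot": [
    [0,0,0],
    [0,0,0],
    [0,0,0],
    [0,0,0],
    [0,0,0]
  ],
  "claw": [0.8,1,1,1,1]
}}

```text
t: 6.55
eef_pos: [441.3, 111.7, 58.1]
tcp_rot: [3.141, -0.0, 1.384]
ft_force: [0.8, 1.0, 3.9]
opening: 0.094
grip_force: 30.0
```

```bash
python3 - <<'E'
from cell import *
import numpy as np
s=state();print(s["eef_pos"].round(1),s["ft_force"].round(1),s["opening"],s["grip_force"])
a=.0156;y=-.184;f=lambda p:np.array([192*(np.cos(a)-np.cos(a+p))*np.cos(y),192*(np.cos(a)-np.cos(a+p))*np.sin(y),192*(np.sin(a+p)-np.sin(a))])
for c in range(4): print([((f(c*.37+k*.074)-f(c*.37))/250).round(3).tolist() for k in range(1,6)])
E
```

```text
[441.3 111.7  58.1] [0.8 1.  3.9] 0.09350285408223669 30.024479627609253
[[0.003, -0.001, 0.057], [0.01, -0.002, 0.113], [0.021, -0.004, 0.169], [0.036, -0.007, 0.223], [0.055, -0.01, 0.277]]
[[0.023, -0.004, 0.052], [0.05, -0.009, 0.102], [0.08, -0.015, 0.15], [0.113, -0.021, 0.195], [0.15, -0.028, 0.238]]
[[0.04, -0.007, 0.04], [0.082, -0.015, 0.077], [0.127, -0.024, 0.11], [0.175, -0.033, 0.14], [0.224, -0.042, 0.167]]
[[0.051, -0.01, 0.023], [0.104, -0.019, 0.041], [0.158, -0.029, 0.056], [0.213, -0.04, 0.066], [0.268, -0.05, 0.073]]
```

Bar gripped (≈9 mm, 30 N). First half of the arc.

{"api": "arm_command", "payload": {
  "delta_pos": [
    [0.003,-0.001,0.057],
    [0.01,-0.002,0.113],
    [0.021,-0.004,0.169],
    [0.036,-0.007,0.223],
    [0.055,-0.01,0.277]
  ],
  "delta_rot": [
    [0,0,0],
    [0,0,0],
    [0,0,0],
    [0,0,0],
    [0,0,0]
  ],
  "claw": [1,1,1,1,1]
}}

```text
t: 6.97
eef_pos: [454.5, 109.2, 127.6]
tcp_rot: [-3.141, 0.0, 1.384]
ft_force: [1.3, -0.7, -3.6]
opening: 0.096
grip_force: 30.0
```

{"api": "arm_command", "payload": {
  "delta_pos": [
    [0.023,-0.004,0.052],
    [0.05,-0.009,0.102],
    [0.08,-0.015,0.15],
    [0.113,-0.021,0.195],
    [0.15,-0.028,0.238]
  ],
  "delta_rot": [
    [0,0,0],
    [0,0,0],
    [0,0,0],
    [0,0,0],
    [0,0,0]
  ],
  "claw": [1,1,1,1,1]
}}

```text
t: 7.38
eef_pos: [489.8, 102.4, 186.8]
tcp_rot: [-3.135, 0.001, 1.384]
ft_force: [-13.0, 2.3, 7.7]
opening: 0.096
grip_force: 30.0
```

{"api": "arm_command", "payload": {
  "delta_pos": [
    [0.04,-0.007,0.04],
    [0.082,-0.015,0.077],
    [0.127,-0.024,0.11],
    [0.175,-0.033,0.14],
    [0.224,-0.042,0.167]
  ],
  "delta_rot": [
    [0,0,0],
    [0,0,0],
    [0,0,0],
    [0,0,0],
    [0,0,0]
  ],
  "claw": [1,1,1,1,1]
}}

```text
t: 7.8
eef_pos: [546.9, 91.6, 230.3]
tcp_rot: [-3.139, 0.001, 1.384]
ft_force: [-10.3, -1.6, 13.0]
opening: 0.096
grip_force: 30.0
```

{"api": "arm_command", "payload": {
  "delta_pos": [
    [0.051,-0.01,0.023],
    [0.104,-0.019,0.041],
    [0.158,-0.029,0.056],
    [0.213,-0.04,0.066],
    [0.268,-0.05,0.073]
  ],
  "delta_rot": [
    [0,0,0],
    [0,0,0],
    [0,0,0],
    [0,0,0],
    [0,0,0]
  ],
  "claw": [1,1,1,1,1]
}}

```text
t: 8.22
eef_pos: [615.5, 78.5, 247.7]
tcp_rot: [3.141, 0.001, 1.384]
ft_force: [-2.9, -3.2, 0.3]
opening: 0.096
grip_force: 30.0
```

{"api": "arm_command", "payload": {
  "delta_pos": [
    [0,0,0],
    [0,0,0],
    [0,0,0],
    [0,0,0],
    [0,0,0]
  ],
  "delta_rot": [
    [0,0,0],
    [0,0,0],
    [0,0,0],
    [0,0,0],
    [0,0,0]
  ],
  "claw": [1,1,0.7,0.6,0.6]
}}

```text
t: 8.63
eef_pos: [615.2, 79.3, 246.3]
tcp_rot: [-3.141, -0.0, 1.384]
ft_force: [-0.9, -0.1, -0.0]
opening: 0.255
grip_force: 0.0
```

```bash
python3 - <<'E'
from h import *
s=state();print(s["eef_pos"].round(1),s["ft_force"].round(1),s["opening"])
i=read_camera("top"); j=read_camera("side")
cv2.imwrite("pics/v4.png",np.hstack([cv2.resize(i[180:300,210:370,::-1],(400,300)),cv2.resize(j[105:285,255:495,::-1],(400,300))]))
E
```

```text
[615.2  79.3 246.3] [-0.9 -0.1 -0. ] 0.25521901263398816
```

View pics/v4.png

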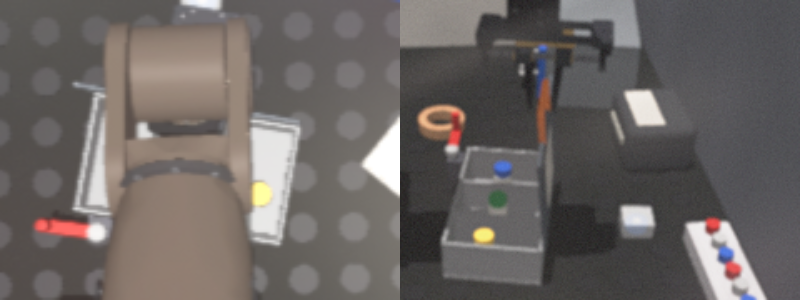

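Lid stands open; the blue cap is in the +y bay (side px ≈ (317,206)), green middle, yellow in the -y bay; latch clear. Rise off the bar and move back.

{"api": "arm_command", "payload": {
  "delta_pos": [
    [0,0,0.1],
    [0,0,0.2],
    [0,0,0.3],
    [0,0,0.36],
    [0,0,0.36]
  ],
  "delta_rot": [
    [0,0,0],
    [0,0,0],
    [0,0,0],
    [0,0,0],
    [0,0,0]
  ],
  "claw": [0.5,0.4,0.3,0.3,0.3]
}}

```text
t: 9.15
eef_pos: [616.1, 79.4, 339.7]
tcp_rot: [3.136, -0.001, 1.384]
ft_force: [-0.3, 0.1, -0.1]
opening: 0.671
grip_force: 0.0
```

{"api": "arm_command", "payload": {
  "delta_pos": [
    [-0.15,0.08,0],
    [-0.28,0.16,0],
    [-0.4,0.24,0],
    [-0.5,0.32,0],
    [-0.52,0.36,0]
  ],
  "delta_rot": [
    [0,0,0],
    [0,0,0],
    [0,0,0],
    [0,0,0],
    [0,0,0]
  ],
  "claw": [0.3,0.3,0.3,0.3,0.3]
}}

```text
t: 9.57
eef_pos: [481.9, 170.7, 336.0]
tcp_rot: [-3.14, 0.0, 1.385]
ft_force: [0.2, -0.6, 0.6]
opening: 0.7
grip_force: 0.0
```

```bash
python3 - <<'E'
from h import *
np.set_printoptions(precision=1,suppress=True)
s=state();print(s["eef_pos"].round(1),s["tcp_rot"].round(3),s["joints"].round(2))
C=calibration("wrist");w=read_camera("wrist"); cv2.imwrite("pics/w5.png",w[:,:,::-1])
j=read_camera("side").astype(int); w=w.astype(int)
blue=lambda i:(i[:,:,2]>70)&(i[:,:,0]<.5*i[:,:,2])&(i[:,:,1]<.75*i[:,:,2])
m=px(blob(blue(j),(295,190,335,220))); print("side",m.mean(0),len(m),plane("side",[m.mean(0)],59))
n,l,st,c=cv2.connectedComponentsWithStats(blue(w).astype(np.uint8))
for k in range(1,n):
    if st[k,4]>60: print(st[k],c[k],plane("wrist",[c[k]],62,C))
E
```

```text
[481.9 170.7 336. ] [-3.1  0.   1.4] [0.2 0.2 1.6 0.  1.3 0.4]
side [313.8 207.2] 4 [[558.2 190.7]]
[373 144  24  24 454] [384.4 155.3] [[566.8 198.4]]
[579 264  14  15 152] [585.9 271.2] [[874.  -23.6]]
[  0 452  36  28 637] [ 13.4 469.1] [[-543.3 -428.7]]
```

View pics/w5.png

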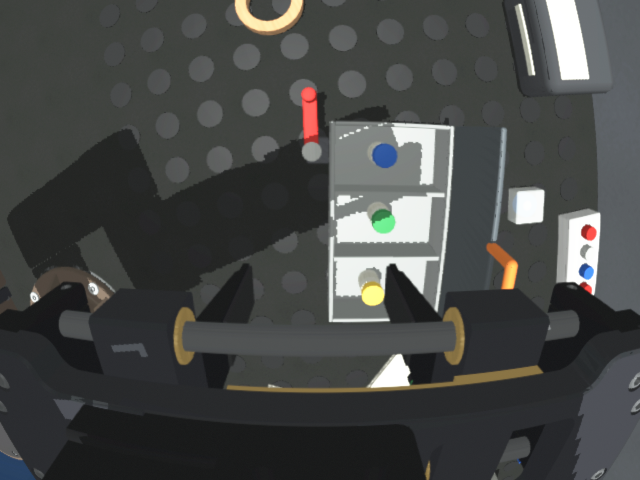

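Blue cap at (384,155) in the +y bay; lever clear, lid upright. The lid leaves no room for the 180 mm body along case x, so I turn a quarter (closing along case y, camera on the robot's side).

{"api": "arm_command", "payload": {
  "delta_pos": [
    [0.04,0,0],
    [0.08,0,0],
    [0.1,0,0],
    [0.1,0,0],
    [0.1,0,0]
  ],
  "delta_rot": [
    [0,0,0.067],
    [0,0,0.134],
    [0,0,0.2],
    [0,0,0.268],
    [0,0,0.334]
  ],
  "claw": [0.57,0.57,0.57,0.57,0.57]
}}

```text
t: 10.08
eef_pos: [511.9, 168.3, 335.2]
tcp_rot: [-3.14, 0.0, 1.913]
ft_force: [0.2, -0.2, 0.3]
opening: 0.449
grip_force: 0.0
```

{"api": "arm_command", "payload": {
  "delta_pos": [
    [0.05,0.02,0],
    [0.1,0.05,0],
    [0.15,0.08,0],
    [0.2,0.11,0],
    [0.22,0.11,0]
  ],
  "delta_rot": [
    [0,0,0.067],
    [0,0,0.134],
    [0,0,0.2],
    [0,0,0.268],
    [0,0,0.334]
  ],
  "claw": [0.57,0.57,0.57,0.57,0.57]
}}

```text
t: 10.5
eef_pos: [567.8, 196.7, 334.8]
tcp_rot: [-3.141, -0.001, 2.438]
ft_force: [-0.3, 0.3, -0.4]
opening: 0.426
grip_force: 0.0
```

{"api": "arm_command", "payload": {
  "delta_pos": [
    [0.02,0,-0.08],
    [0.02,0,-0.16],
    [0.02,0,-0.24],
    [0.02,0,-0.32],
    [0.02,0,-0.4]
  ],
  "delta_rot": [
    [0,0,0.067],
    [0,0,0.134],
    [0,0,0.2],
    [0,0,0.268],
    [0,0,0.333]
  ],
  "claw": [0.57,0.57,0.57,0.57,0.57]
}}

```text
t: 10.92
eef_pos: [571.4, 195.7, 234.2]
tcp_rot: [-3.141, -0.001, 2.961]
ft_force: [-0.1, 0.1, -1.0]
opening: 0.429
grip_force: 0.0
```

{"api": "arm_command", "payload": {
  "delta_pos": [
    [0,0,0],
    [0,0,0],
    [0,0,0],
    [0,0,0],
    [0,0,0]
  ],
  "delta_rot": [
    [0,0,0],
    [0,0,0],
    [0,0,0],
    [0,0,0],
    [0,0,0]
  ],
  "claw": [0.57,0.57,0.57,0.57,0.57]
}}

```text
t: 11.33
eef_pos: [571.0, 196.7, 237.5]
tcp_rot: [3.141, 0.002, 2.954]
ft_force: [-0.0, -0.1, 0.1]
opening: 0.43
grip_force: 0.0
```

```bash
python3 - <<'E'
from h import *
np.set_printoptions(precision=1,suppress=True)
s=state();print(s["eef_pos"].round(1),s["tcp_rot"].round(3),s["joints"].round(2),s["opening"])
C=calibration("wrist");np.savez("w6",K=C["camera_matrix"],T=C["T"]);w=read_camera("wrist"); cv2.imwrite("pics/w6.png",w[:,:,::-1])
w=w.astype(int)
blue=lambda i:(i[:,:,2]>50)&(i[:,:,0]<.5*i[:,:,2])&(i[:,:,1]<.75*i[:,:,2])
n,l,st,c=cv2.connectedComponentsWithStats(blue(w).astype(np.uint8))
for k in range(1,n):
    if st[k,4]>60: print(st[k],c[k],plane("wrist",[c[k]],63,C))
E
```

```text
[571.  196.7 237.5] [3.1 0.  3. ] [ 0.2  0.4  1.6  0.   1.1 -1.2] 0.4298701012963171
[306 188  30  32 740] [320.4 203.7] [[566.3 198.2]]
[ 568  225   72   44 2080] [609.5 243.1] [[675.9 543.2]]
```

View pics/w6.png

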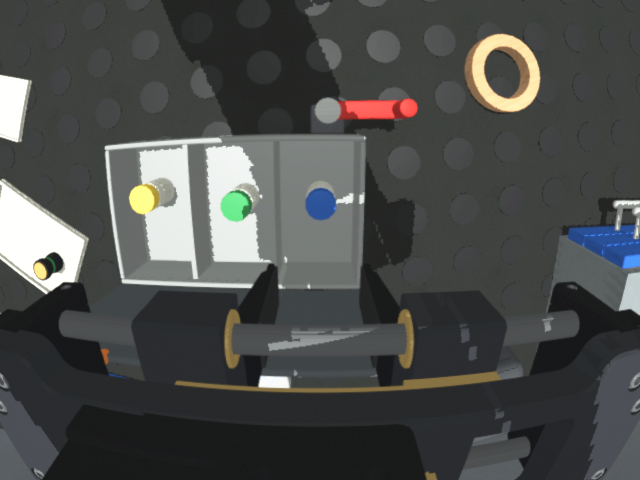

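The cap is at (320,204), centred in its bay, (566.4,198.2) from both wrist views. Descend.

{"api": "arm_command", "payload": {
  "delta_pos": [
    [-0.018,0.006,-0.1],
    [-0.018,0.006,-0.22],
    [-0.018,0.006,-0.34],
    [-0.018,0.006,-0.44],
    [-0.018,0.006,-0.5]
  ],
  "delta_rot": [
    [0,0,0],
    [0,0,0],
    [0,0,0],
    [0,0,0],
    [0,0,0]
  ],
  "claw": [0.57,0.57,0.57,0.57,0.57]
}}

```text
t: 11.8
eef_pos: [565.3, 198.1, 109.4]
tcp_rot: [-3.141, -0.002, 2.955]
ft_force: [0.4, -0.4, 0.6]
opening: 0.43
grip_force: 0.0
```

{"api": "arm_command", "payload": {
  "delta_pos": [
    [0,0,-0.03],
    [0,0,-0.06],
    [0,0,-0.09],
    [0,0,-0.12],
    [0,0,-0.15]
  ],
  "delta_rot": [
    [0,0,0],
    [0,0,0],
    [0,0,0],
    [0,0,0],
    [0,0,0]
  ],
  "claw": [0.57,0.57,0.57,0.57,0.57]
}}

```text
t: 12.22
eef_pos: [566.3, 198.3, 74.0]
tcp_rot: [3.141, 0.001, 2.956]
ft_force: [0.0, 0.1, -0.1]
opening: 0.43
grip_force: 0.0
```

{"api": "arm_command", "payload": {
  "delta_pos": [
    [0,0,-0.03],
    [0,0,-0.06],
    [0,0,-0.09],
    [0,0,-0.12],
    [0,0,-0.14]
  ],
  "delta_rot": [
    [0,0,0],
    [0,0,0],
    [0,0,0],
    [0,0,0],
    [0,0,0]
  ],
  "claw": [0.57,0.57,0.57,0.57,0.57]
}}

```text
t: 12.63
eef_pos: [565.7, 198.1, 37.9]
tcp_rot: [-3.141, -0.001, 2.956]
ft_force: [-0.1, 0.6, 0.1]
opening: 0.429
grip_force: 0.0
```

{"api": "arm_command", "payload": {
  "delta_pos": [
    [0,0,0],
    [0,0,0],
    [0,0,0],
    [0,0,0],
    [0,0,0]
  ],
  "delta_rot": [
    [0,0,0],
    [0,0,0],
    [0,0,0],
    [0,0,0],
    [0,0,0]
  ],
  "claw": [0.62,0.67,0.72,0.8,0.8]
}}

```text
t: 13.05
eef_pos: [566.1, 198.2, 39.3]
tcp_rot: [3.141, 0.001, 2.956]
ft_force: [0.5, -0.5, -0.6]
opening: 0.308
grip_force: 29.9
```

Vial gripped (29 mm). Lift and carry, keeping away from the lid.

{"api": "arm_command", "payload": {
  "delta_pos": [
    [0,0,0.04],
    [0,0,0.1],
    [0,0,0.18],
    [0,0,0.28],
    [0,0,0.38]
  ],
  "delta_rot": [
    [0,0,0],
    [0,0,0],
    [0,0,0],
    [0,0,0],
    [0,0,0]
  ],
  "claw": [0.8,0.8,0.8,0.8,0.8]
}}

```text
t: 13.47
eef_pos: [565.7, 198.1, 135.6]
tcp_rot: [3.142, -0.0, 2.956]
ft_force: [0.8, -0.3, -0.6]
opening: 0.314
grip_force: 29.9
```

{"api": "arm_command", "payload": {
  "delta_pos": [
    [0,0,0.1],
    [-0.02,0,0.2],
    [-0.08,-0.03,0.3],
    [-0.16,-0.1,0.36],
    [-0.24,-0.2,0.4]
  ],
  "delta_rot": [
    [0,0,0],
    [0,0,0],
    [0,0,0],
    [0,0,0],
    [0,0,0]
  ],
  "claw": [0.8,0.8,0.8,0.8,0.8]
}}

```text
t: 13.88
eef_pos: [505.4, 148.7, 236.4]
tcp_rot: [3.14, 0.003, 2.958]
ft_force: [0.4, -0.2, -0.2]
opening: 0.311
grip_force: 29.9
```

{"api": "arm_command", "payload": {
  "delta_pos": [
    [0,-0.13,0],
    [0,-0.27,0],
    [0,-0.41,0],
    [0,-0.55,0],
    [0,-0.69,0]
  ],
  "delta_rot": [
    [0,0,0],
    [0,0,0],
    [0,0,0],
    [0,0,0],
    [0,0,0]
  ],
  "claw": [0.8,0.8,0.8,0.8,0.8]
}}

```text
t: 14.3
eef_pos: [505.5, -25.8, 235.0]
tcp_rot: [3.142, 0.001, 2.956]
ft_force: [0.8, 0.2, -0.0]
opening: 0.308
grip_force: 29.9
```

{"api": "arm_command", "payload": {
  "delta_pos": [
    [0.02,-0.14,0],
    [0.04,-0.28,0],
    [0.06,-0.42,0],
    [0.08,-0.55,0],
    [0.08,-0.64,0]
  ],
  "delta_rot": [
    [0,0,0],
    [0,0,0],
    [0,0,0],
    [0,0,0],
    [0,0,0]
  ],
  "claw": [0.8,0.8,0.8,0.8,0.8]
}}

```text
t: 14.72
eef_pos: [526.2, -187.1, 234.8]
tcp_rot: [-3.141, 0.001, 2.955]
ft_force: [0.5, 0.5, -0.6]
opening: 0.31
grip_force: 29.9
```

{"api": "arm_command", "payload": {
  "delta_pos": [
    [0.01,-0.1,0],
    [0.02,-0.18,0],
    [0.02,-0.23,0],
    [0.02,-0.25,0],
    [0.02,-0.25,0]
  ],
  "delta_rot": [
    [0,0,0],
    [0,0,0],
    [0,0,0],
    [0,0,0],
    [0,0,0]
  ],
  "claw": [0.8,0.8,0.8,0.8,0.8]
}}

```text
t: 15.13
eef_pos: [530.7, -247.2, 234.2]
tcp_rot: [3.141, 0.0, 2.955]
ft_force: [-0.5, 0.7, -0.5]
opening: 0.311
grip_force: 29.9
```

```bash
python3 - <<'E'
from h import *
np.set_printoptions(precision=1,suppress=True)
s=state();print(s["eef_pos"].round(1),s["tcp_rot"].round(3),s["opening"],s["grip_force"])
C=calibration("wrist");np.savez("w7",K=C["camera_matrix"],T=C["T"]);w=read_camera("wrist"); cv2.imwrite("pics/w7.png",w[:,:,::-1])
E
```

```text
[ 530.7 -247.2  234.2] [3.1 0.  3. ] 0.31089979547397417 29.90478515625
```

View pics/w7.png

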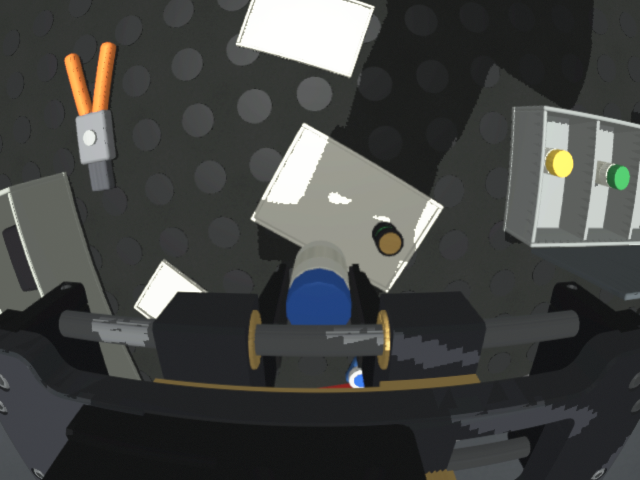

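Vial held upright; tray corners at (305,124), (251,218), (442,207); connector top (390,240).

```bash
python3 - <<'E'
from h import *
np.set_printoptions(precision=1,suppress=True)
d=np.load("w7.npz"); c={"camera_matrix":d["K"],"T":d["T"]}
P=plane("wrist",[(305,124),(442,207),(251,218)],12,c);ctr=(P[1]+P[2])/2;print(P,ctr,np.linalg.norm(P[1]-P[0]),np.linalg.norm(P[2]-P[0]));u=(P[1]-P[0])/np.linalg.norm(P[1]-P[0])
print("target",ctr-38*u,"conn",plane("wrist",[(390,240)],38,c), "now in tray y",(np.array([530.7,-247.2])-ctr)@u,"x",(np.array([530.7,-247.2])-ctr)@[u[1],-u[0]])
E
```

```text
[[ 448.8 -247.3]
 [ 563.7 -114.1]
 [ 536.8 -325.3]] [ 550.2 -219.7] 175.93181864749812 117.58959059692761
target [ 525.4 -248.4] conn [[ 581.5 -182.2]] now in tray y -33.619435391689365 x 3.1890543745959175
```

{"api": "arm_command", "payload": {
  "delta_pos": [
    [-0.016,-0.004,-0.1],
    [-0.016,-0.004,-0.24],
    [-0.016,-0.004,-0.38],
    [-0.016,-0.004,-0.52],
    [-0.016,-0.004,-0.62]
  ],
  "delta_rot": [
    [0,0,0],
    [0,0,0],
    [0,0,0],
    [0,0,0],
    [0,0,0]
  ],
  "claw": [0.8,0.8,0.8,0.8,0.8]
}}

```text
t: 15.6
eef_pos: [526.2, -245.9, 76.8]
tcp_rot: [3.141, -0.002, 2.957]
ft_force: [0.6, -1.5, -1.0]
opening: 0.309
grip_force: 29.9
```

{"api": "arm_command", "payload": {
  "delta_pos": [
    [0,0,-0.04],
    [0,0,-0.08],
    [0,0,-0.11],
    [0,0,-0.13],
    [0,0,-0.14]
  ],
  "delta_rot": [
    [0,0,0],
    [0,0,0],
    [0,0,0],
    [0,0,0],
    [0,0,0]
  ],
  "claw": [0.8,0.8,0.8,0.8,0.8]
}}

```text
t: 16.02
eef_pos: [527.3, -247.8, 44.3]
tcp_rot: [-3.141, 0.001, 2.956]
ft_force: [0.0, 0.2, -0.0]
opening: 0.31
grip_force: 29.9
```

{"api": "arm_command", "payload": {
  "delta_pos": [
    [0,0,-0.003],
    [0,0,-0.006],
    [0,0,-0.008],
    [0,0,-0.01],
    [0,0,-0.01]
  ],
  "delta_rot": [
    [0,0,0],
    [0,0,0],
    [0,0,0],
    [0,0,0],
    [0,0,0]
  ],
  "claw": [0.8,0.8,0.8,0.8,0.8]
}}

```text
t: 16.43
eef_pos: [527.0, -247.9, 41.7]
tcp_rot: [-3.142, 0.0, 2.956]
ft_force: [0.5, -0.7, -0.4]
opening: 0.31
grip_force: 29.9
```

Expected contact at TCP z ≈ 38.5; ease down.

{"api": "arm_command", "payload": {
  "delta_pos": [
    [0,0,-0.003],
    [0,0,-0.006],
    [0,0,-0.009],
    [0,0,-0.011],
    [0,0,-0.011]
  ],
  "delta_rot": [
    [0,0,0],
    [0,0,0],
    [0,0,0],
    [0,0,0],
    [0,0,0]
  ],
  "claw": [0.8,0.8,0.8,0.8,0.8]
}}

```text
t: 16.85
eef_pos: [526.9, -247.8, 38.5]
tcp_rot: [3.141, -0.0, 2.956]
ft_force: [-0.3, -1.2, -0.7]
opening: 0.311
grip_force: 29.9
```

{"api": "arm_command", "payload": {
  "delta_pos": [
    [0,0,-0.002],
    [0,0,-0.004],
    [0,0,-0.004],
    [0,0,-0.004],
    [0,0,-0.004]
  ],
  "delta_rot": [
    [0,0,0],
    [0,0,0],
    [0,0,0],
    [0,0,0],
    [0,0,0]
  ],
  "claw": [0.8,0.8,0.8,0.8,0.8]
}}

```text
t: 17.27
eef_pos: [527.0, -247.8, 37.9]
tcp_rot: [-3.142, 0.0, 2.956]
ft_force: [0.5, 0.7, 4.3]
opening: 0.309
grip_force: 29.9
```

Contact (4 N up). Release, retreat.

{"api": "arm_command", "payload": {
  "delta_pos": [
    [0,0,0],
    [0,0,0],
    [0,0,0],
    [0,0,0],
    [0,0,0]
  ],
  "delta_rot": [
    [0,0,0],
    [0,0,0],
    [0,0,0],
    [0,0,0],
    [0,0,0]
  ],
  "claw": [0.66,0.62,0.58,0.54,0.5]
}}

```text
t: 17.68
eef_pos: [526.8, -247.8, 37.5]
tcp_rot: [3.141, -0.0, 2.956]
ft_force: [-0.5, -0.3, -0.3]
opening: 0.472
grip_force: 0.0
```

{"api": "arm_command", "payload": {
  "delta_pos": [
    [0,0,0.03],
    [0,0,0.1],
    [0,0,0.22],
    [0,0,0.36],
    [0,0,0.5]
  ],
  "delta_rot": [
    [0,0,0],
    [0,0,0],
    [0,0,0],
    [0,0,0],
    [0,0,0]
  ],
  "claw": [0.5,0.5,0.5,0.5,0.5]
}}

```text
t: 18.1
eef_pos: [526.5, -247.6, 164.3]
tcp_rot: [3.141, -0.001, 2.956]
ft_force: [0.4, 0.2, 0.0]
opening: 0.502
grip_force: 0.0
```

{"api": "arm_command", "payload": {
  "delta_pos": [
    [-0.05,-0.1,0.1],
    [-0.1,-0.2,0.15],
    [-0.15,-0.3,0.2],
    [-0.2,-0.4,0.2],
    [-0.25,-0.5,0.2]
  ],
  "delta_rot": [
    [0,0,0],
    [0,0,0],
    [0,0,0],
    [0,0,0],
    [0,0,0]
  ],
  "claw": [0.5,0.5,0.5,0.5,0.5]
}}

```text
t: 18.52
eef_pos: [463.9, -374.0, 214.3]
tcp_rot: [-3.14, 0.002, 2.956]
ft_force: [-1.1, -0.2, -0.2]
opening: 0.5
grip_force: 0.0
```

```bash
python3 - <<'E'
from h import *
i=read_camera("top"); j=read_camera("side")
cv2.imwrite("pics/v8.png",np.hstack([cv2.resize(i[190:310,220:440,::-1],(400,218)),np.zeros((218,0,3),np.uint8)]) if 0 else np.hstack([cv2.resize(i[180:330,220:440,::-1],(400,273)),cv2.resize(j[150:390,170:430,::-1],(296,273))]))
print(state()["eef_pos"].round(1))
E
```

```text
[ 462.8 -375.7  213.3]
```

View pics/v8.png

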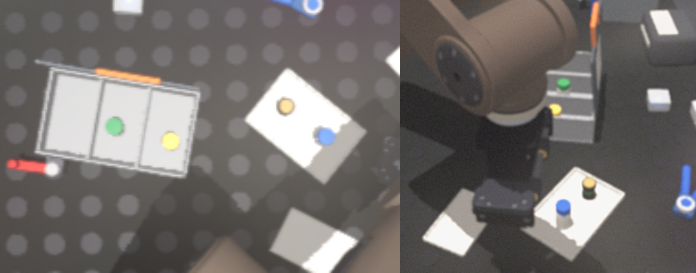

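The blue vial stands upright on the large tray (crop px (326,136)) beside the connector (286,106). The lid is open, the lever clear, and the green and yellow vials are in place. Handing in.

```bash
python3 -c "
from cell import *
print(job_done())"
```

```text
the job is handed in; nothing more can be done
None
```

The job is handed in at about 18.6 s of the 67 s allowed, with no verdict returned: the last pictures show the latch clear, the lid standing open, the blue vial upright on the large tray beside the connector, and the green and yellow vials upright in the case.

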